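Make up a sampling kit and a reagent kit

TASK

Make up the two kits from the stock set out in a row just behind the two trays (not from the bottles, vials and dish far back by the wall). The tray with three recesses gets the petri dish in its large round recess, one of the two small black-capped vials in its small round recess and the little cover-glass box in its square recess; the tray with two recesses gets the brown jar in its large round recess and the other vial in its small one. Stand everything upright, fully down in its recess, without dropping or knocking anything over, and leave the timer, the tape roll and the near blue-capped bottle where they are.

Things in the scene. Friction and masses are not known exactly. Their poses are not given: they have to be found in the camera images.
- long_tray: fixed kit tray, grey insert in white rim, white recess floors, 104 (x) by 220 mm (y); THREE recesses along its y axis at x = 0: large round, 76 mm diameter, at y = +0.058; small round, 42 mm, at y = -0.015; square, 46 mm, at y = -0.073. Recess floors at z = 0.006, insert top 0.012, rim 0.013. Origin: centre of the underside. The two trays may swap places; turned 0.05 to 0.4 rad.
- short_tray: fixed kit tray, grey insert in white rim, white recess floors, 104 (x) by 152 mm (y); TWO recesses along its y axis at x = 0: large round, 68 mm diameter, at y = +0.028; small round, 42 mm, at y = -0.041. Recess floors at z = 0.006, insert top 0.012, rim 0.013. Origin: centre of the underside.
- petri: shallow clear/white petri dish with its lid fixed on, 60 mm diameter, 16 mm high, lying flat; origin at the centre of its underside, z up. Grip it across its diameter. 22 g. For the large recess of the three-recess tray.
- vial_a: a clear screw-cap vial with black cap, 22 mm diameter, 56 mm tall, standing upright; origin at the centre of its underside, z up. There are two of these, alike and interchangeable. Grip the body or cap across its diameter. 30 g. One goes into each tray's small round recess.
- vial_b: a clear screw-cap vial with black cap, 22 mm diameter, 56 mm tall, standing upright; origin at the centre of its underside, z up. There are two of these, alike and interchangeable. Grip the body or cap across its diameter. 30 g. One goes into each tray's small round recess.
- glass_box: small pale carton of cover glasses with light blue top, 26 mm (x) by 30 mm (y), 22 mm high, lid fixed; origin at the centre of its underside, z up. 30 g. For the square recess of the three-recess tray, in any turn.
- jar: brown glass jar with black lid, 50 mm diameter, 80 mm tall, standing upright; the brown body reaches up to 62 mm: grip it below 55 mm, across its diameter. Origin at the centre of its underside, z up. 120 g. For the large recess of the two-recess tray.
- timer: bystander: small white bench timer, 64 by 64 by 21 mm, loose; origin at the centre of its underside. Leave it alone.
- bottle: bystander: the near bottle with blue cap, 40 mm diameter, 86 mm tall (larger than the vials), loose; origin at the centre of its underside. Leave it alone.
- tape: bystander: roll of tan tape lying flat, 100 mm diameter, 25 mm high, loose; origin at the centre of its underside. Leave it alone.

How it is judged:
By the outcome, as a careful person would: the job done as asked, in the order asked, and still so for the second after the job is handed in, with the robot touching nothing.
It also fails if it takes over 115 s, if anything falls off the work surface, if the arm or the gripper's body presses on something with over 40 N, if the wrist force passes 120 N, or if a joint passes its speed limit or range.

ROBOT

A 6-joint arm with a two-finger parallel gripper is mounted at the origin on a cart in front of the work surface, level with it; the furniture and walls round the work are solid. World frame = base frame: x ahead of the robot, y to its left, z up, the work surface at z = 0. Lengths are in m, angles in degrees, forces in N, time in s.
With the tool pointing down it reaches from about 0.325 to 0.775 m from the base axis. Payload 5.5 kg.
Tool frame: the origin (TCP) lies on the mounting face of the last link; the fingertips stand 182 mm ahead of it and the grasp point (between the pads) lies 163 mm ahead of it; z points along the fingers, y is the line along which they close (so a half turn about z gives the same grasp; the last joint's range is limited). The gripper opens to 88 mm and grips with 3 to 60 N. Pads are 20 mm wide; open, the fingers measure 115 mm over their backs; the gripper's body (75 mm by 178 mm) begins 61 mm behind the grasp point.
Start: joints at [68.486, 5.22, 70.514, -0, 104.267, -3.249], TCP at [0.188, 0.57, 0.405] pointing down, gripper open.
Joint ranges: [-164.24, 164.24], [-49.07, 125.15], [9.68, 141.18], [-86.29, 266.29], [3.28, 154.24], [-151.56, 151.56]. Speed limits (degrees/s): [147.25, 147.25, 172.46, 180, 180, 180].

INTERFACE

Orientations are given as [roll, pitch, yaw] about the fixed x, y, z axes, in that order (R = Rz(yaw) Ry(pitch) Rx(roll)).
In Python, from plant import arm gives the robot as it stands.
- The arm moves only by the shell command python3 -m jog 'ROWS' [FORCE]. ROWS is a JSON object of lists of equal length, an entry for each row: "jaw": the closure, from 0 (fully open) to 1 (shut); "translation": the shift along the tool's x, y, z in mm, a list of three; "dr": the turn, a rotation vector about the tool's x, y, z in rad, a list of three. A call has 1 to 8 rows; each row shifts and turns the commanded pose from where the row before left it, along the tool's axes as they then stand; what a row does not reach is not made up. A row lasts 1/8 s, in which the tool goes at most 62.5 mm and 10.7 degrees, less where a joint would pass 70% of its speed; a pose out of reach is approached as far as the arm can. A call is refused whole if a number of a shift passes 62.5 or a number of a turn 0.188, either way. A call with a gripper value outside its range is refused whole. The fingers move at their own pace and stop on an object; FORCE is the grip in N (left out, the last holds). Time passes only in rows, so rows that do not move let the fingers close. It gives the time, the measured TCP pose, the force, the opening and the grip force at its end, in the units of the state.
- arm.get_state(): the state, without advancing time (a new reading comes with each control period).
- arm.get_image(name): name is "side" or "top"; returns a dict with "frame" (384x512x3 uint8, red, green, blue), "depth" (384x512 float32, m along the optical axis (not along the pixel's ray), 0 where there is no reading), "fx", "fy", "cx", "cy" (pixels), "rvec" (rotation vector, rad) and "tvec" (3), from world to camera coordinates, as OpenCV has them. Camera axes: x right, y down, z forward; pixel columns grow to the right and rows downward; lengths in m; the calibration is good to about 2 mm. A picture is of the moment at which its call begins.
- arm.close_job(): hands the job in; it is judged then, once.
Trained networks look in the newest picture that a camera, given by its name, has taken for a name from the list of things; names that differ only in an ending like _2 or _b are one class to them, and where a whole thing is asked for, a point or a joint stands for the part that bears it (a point fixed in the world has none). Each returns a list of dicts, best first, with "p" (0 to 1); they miss things now and then, are a little off and sometimes report something else, mostly with a low value. They report only what shows in the picture. A call takes as long as a camera call.
- arm.find_in(camera, query): "rect" ([left, top, right, bottom] in pixels, round what is visible of it).
- arm.outline_of(camera, query): "pixels" (384x512 bool, what is visible of it) and "rect" ([left, top, right, bottom] in pixels, round what is visible of it).
The state is a dict: "clock": time; "joints": joint angles; "joint_vel": joint speeds; "effort": joint torques, N m; "tool_pos": TCP position; "eef_rot": TCP orientation; "ft_force": force on the tool from outside, world axes, zero at the start; "moment": the same for the moment, N m; "finger_gap": opening from 0.0 (shut) to 1.0 (fully open); "gripper_force": force on a finger pad.
Only numpy, scipy, OpenCV 4.12 (cv2) and the standard library are available. Lean on these libraries where they do the work, as an engineer would, in place of code of your own. Each camera call takes 0.05 s, during which the arm holds its last target. There are 200 camera calls.

## Working session

There is one attempt and no reset: what is moved stays moved. The work goes in short steps, Python scripts to look and compute and a shell command to move; the robot and the scene stay as the last step left them, time stands still between calls to the robot, and variables do not carry over. Pictures are saved under pics/ and viewed, at most 14 in all, crops included, and the job is handed in when it is done.

```bash
ls; mkdir -p pics
python3 - <<'E'
from plant import arm
import cv2
s=arm.get_state();print(s)
for n in("top","side"):
    i=arm.get_image(n);cv2.imwrite(f"pics/{n}0.png",i["frame"][:,:,::-1]);print(n,i["fx"],i["cx"],i["cy"],i["rvec"],i["tvec"])
E
```

```text
pics
{'clock': 0.0, 'joints': array([ 6.84852929e+01,  5.26180403e+00,  7.05821529e+01, -1.79255073e-03,
        1.04266720e+02, -3.25120506e+00]), 'joint_vel': array([-0.06869671,  0.05156123, -0.05118522,  0.0091049 ,  0.09247326,
       -0.04943219]), 'effort': array([ 1.10219189e-03, -4.46462524e+01, -4.06439924e+01,  6.98077795e-02,
        2.96512269e-02, -1.75529399e-04]), 'tool_pos': array([0.18808221, 0.5698102 , 0.40351748]), 'eef_rot': array([-1.79889402e+02, -4.54159431e-03,  1.61736053e+02]), 'ft_force': array([-0.26514665,  0.23636392, -0.40499702]), 'moment': array([ 0.04179805,  0.00777741, -0.00032501]), 'gripper_force': 0.0, 'finger_gap': 0.9993385155667255}
top 455.45551956973185 256.7166935551032 190.5382410250554 [ 2.1314073  -2.11605708  0.20002497] [0.0891238  0.60486957 1.1677419 ]
side 396.1017425514287 258.24666627807386 192.26050992078683 [ 0.31442248 -2.67113332  1.44800439] [0.60272488 0.05693729 1.03848832]
```

View pics/top0.png

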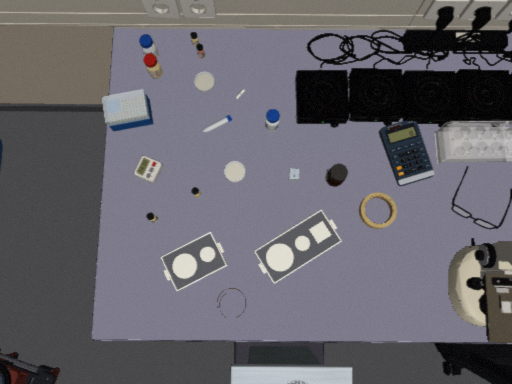

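View pics/side0.png

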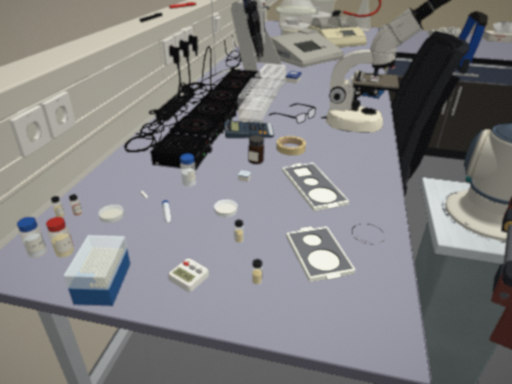

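Top view (up = +x, left = +y): short tray (194,262), long tray (298,247), petri (234,171), vials (196,192) and (152,217), box (294,174), jar (337,175), near bottle (273,120), timer (148,168), tape (378,210).

```bash
cat > h.py <<'E'
from plant import arm
import numpy as np, cv2
def cam(n):
    i=arm.get_image(n); i["R"]=cv2.Rodrigues(np.array(i["rvec"],float))[0]; return i
def ray(i,uv,z):
    """pixels -> world points on plane z"""
    uv=np.atleast_2d(np.array(uv,float)); R,t=i["R"],np.array(i["tvec"],float)
    d=np.c_[(uv[:,0]-i["cx"])/i["fx"],(uv[:,1]-i["cy"])/i["fy"],np.ones(len(uv))]@R
    c=-R.T@t
    return c+d*((z-c[2])/d[:,2])[:,None]
def cloud(i,m):
    v,u=np.nonzero(m&(i["depth"]>0)); Z=i["depth"][v,u]
    p=np.c_[(u-i["cx"])/i["fx"]*Z,(v-i["cy"])/i["fy"]*Z,Z]
    return (p-np.array(i["tvec"]))@i["R"]
E
cat > look.py <<'E'
from h import *
H=dict(petri=.016,vial_a=.056,glass_box=.022,jar=.08,timer=.021,bottle=.086,tape=.025,long_tray=.013,short_tray=.013)
for n in("top","side"):
    i=cam(n)
    for k,h in H.items():
        for d in arm.outline_of(n,k)[:5]:
            if d["p"]<.3: continue
            m=d["pixels"].astype(np.uint8); p=cloud(i,m>0)
            if len(p)==0: continue
            zt=np.percentile(p[:,2],90); q=p[p[:,2]>h-.006]
            c=ray(i,np.argwhere(m)[:,::-1],h) 
            (x,y),(w,hh),a=cv2.minAreaRect(c[:,:2].astype(np.float32)*1000)
            print(n,k,round(d["p"],2),np.round(d["rect"]),"ztop",round(float(zt),3),"topmid",np.round((q.min(0)+q.max(0))[:2]/2*1000) if len(q) else None,"rect@h",np.round([x,y,w,hh,a],1))
E
python3 look.py
```

```text
top petri 0.53 [222. 157. 249. 181.] ztop 0.018 topmid [667. 158.] rect@h [667.2 158.9  57.5  58.9   0.7]
top vial_a 0.65 [192. 190. 201. 201.] ztop 0.056 topmid [604. 261.] rect@h [598.9 257.2  29.5  20.3  27.8]
top glass_box 0.4 [286. 168. 302. 181.] ztop 0.023 topmid [661.  -9.] rect@h [ 6.57e+02 -8.60e+00  3.71e+01  3.06e+01  4.00e-01]
top jar 0.71 [330. 162. 349. 188.] ztop 0.081 topmid [ 653. -124.] rect@h [ 644.7 -115.    48.5   65.7   52.9]
top timer 0.72 [132. 156. 163. 179.] ztop 0.02 topmid [671. 402.] rect@h [668.5 398.4  65.2  61.4  63.9]
top bottle 0.57 [268. 109. 279. 130.] ztop 0.086 topmid [808.  53.] rect@h [7.931e+02 5.220e+01 6.240e+01 3.520e+01 2.000e-01]
top tape 0.92 [359. 190. 396. 230.] ztop 0.026 topmid [ 560. -238.] rect@h [ 558.8 -234.8   93.1  101.7   44. ]
top short_tray 0.86 [160. 235. 224. 288.] ztop 0.014 topmid [417. 265.] rect@h [417.2 264.1 102.9 167.5  27.2]
side petri 0.55 [213. 200. 239. 220.] ztop 0.016 topmid [668. 158.] rect@h [663.6 167.8  59.1  74.5  15.2]
side vial_a 0.63 [233. 222. 242. 243.] ztop 0.054 topmid [605. 263.] rect@h [595.7 29
[... 304 characters left out ...]
123.] rect@h [638.2 -53.8  47.5 184.1  14. ]
side timer 0.95 [168. 257. 209. 295.] ztop 0.019 topmid [674. 404.] rect@h [669.9 415.1  69.9  71.7  68.1]
side timer 0.55 [231. 219. 243. 243.] ztop 0.054 topmid [605. 263.] rect@h [608.5 253.2  25.8  89.1  15.8]
side bottle 0.85 [180. 154. 195. 185.] ztop 0.084 topmid [809.  55.] rect@h [781.2 118.1  36.2 169.7  23.8]
side tape 0.82 [277. 135. 308. 158.] ztop 0.024 topmid [ 560. -239.] rect@h [ 558.1 -214.5   93.   141.1    7.1]
side long_tray 0.7 [284. 162. 350. 211.] ztop 0.012 topmid [462. -16.] rect@h [463.6 -10.7 111.9 239.2  31.8]
side short_tray 0.8 [289. 228. 354. 280.] ztop 0.012 topmid [418. 269.] rect@h [420.8 269.3 108.8 170.3  27.4]
```

```bash
cat > look2.py <<'E'
from h import *
for n in("top","side"):
    i=cam(n); g=cv2.cvtColor(i["frame"],cv2.COLOR_RGB2GRAY)
    for k,c in(("long",(.462,-.015)),("short",(.418,.267))):
        P=np.array([[x,y,.006] for x in(c[0]-.1,c[0]+.1) for y in(c[1]-.15,c[1]+.15)])
        uv=cv2.projectPoints(P,np.array(i["rvec"]),np.array(i["tvec"]),np.array([[i["fx"],0,i["cx"]],[0,i["fy"],i["cy"]],[0,0,1.]]),None)[0].reshape(-1,2)
        a,b=np.floor(uv.min(0)).astype(int),np.ceil(uv.max(0)).astype(int)
        m=np.zeros_like(g);m[a[1]:b[1],a[0]:b[0]]=1
        N,L,S,C=cv2.connectedComponentsWithStats(((g>170)&(m>0)).astype(np.uint8),connectivity=4)
        for j in range(1,N):
            if S[j,4]<25: continue
            q=ray(i,np.argwhere(L==j)[:,::-1],.006)
            r=cv2.minAreaRect(q[:,:2].astype(np.float32)*1000)
            print(n,k,S[j,4],"mean",np.round(q.mean(0)[:2]*1000,1),"rect",np.round(r[0]),np.round(r[1]),round(r[2]))
    # upright small blobs by depth (vial tops), box
    p=cloud(i,np.ones(g.shape,bool))
    for nm,c,z0,z1 in(("vialA",(.604,.262),.045,.06),("vialB",(.535,.382),.045,.06),("box",(.661,-.009),.017,.028),("jar",(.653,-.123),.07,.09),("petri",(.667,.158),.012,.02)):
        q=p[(np.hypot(p[:,0]-c[0],p[:,1]-c[1])<.045)&(p[:,2]>z0)&(p[:,2]<z1)]
        if len(q)<4: print(nm,len(q)); continue
        r=cv2.minAreaRect(q[:,:2].astype(np.float32)*1000)
        print(n,nm,len(q),np.round((q.min(0)+q.max(0))*500,1),np.round(q.mean(0)*1000,1),"rect",np.round(r[0]),np.round(r[1]),round(r[2]))
E
python3 look2.py
python3 -c "
import cv2;a=cv2.imread('pics/top0.png')[140:310,130:370];b=cv2.imread('pics/side0.png')[150:190,220:270]
cv2.imwrite('pics/topc.png',cv2.resize(a,None,fx=3,fy=3,interpolation=cv2.INTER_CUBIC))"
```

```text
top long 52 mean [ 519.9 -115.4] rect [ 520. -116.] [42. 12.] 32
top long 260 mean [499.5 -80.8] rect [499. -81.] [46. 44.] 31
top long 174 mean [468.6 -31.6] rect [468. -32.] [38. 39.] 0
top long 595 mean [430.   30.5] rect [430.  30.] [70. 74.] 0
top long 51 mean [400.6  76.1] rect [400.  76.] [31. 11.] 33
top short 119 mean [465.9 231.8] rect [471. 250.] [134.  55.] 87
top short 178 mean [436.9 227.8] rect [437. 228.] [38. 38.] 0
top short 470 mean [404.8 288.7] rect [404. 288.] [65. 63.] 2
top short 36 mean [393.4 203.5] rect [392. 205.] [ 7. 66.] 31
top short 50 mean [380.9 334.3] rect [380. 334.] [35. 11.] 29
top short 31 mean [358.7 268.9] rect [359. 269.] [ 2. 59.] 27
top vialA 45 [604.2 261.4  51.7] [604.  260.9  52.7] rect [604. 261.] [19. 18.] 65
top vialB 47 [533.9 378.6  53.8] [533.7 378.2  54.1] rect [534. 378.] [18. 19.] 49
top box 86 [660.7  -8.8  21.2] [660.   -8.9  20.3] rect [661.  -9.] [25. 32.] 89
top jar 242 [ 652.3 -123.8   77.8] [ 652.1 -123.    78.9] rect [ 652. -123.] [46. 44.] 33
top petri 305 [667.6 157.6  16. ] [667.4 157.5  15.3] rect [668. 158.] [58. 56
[... 174 characters left out ...]
. -36.] [39. 33.] 15
side long 42 mean [478.9  41. ] rect [480.  40.] [ 5. 94.] 32
side short 644 mean [412. 270.] rect [419. 257.] [109. 180.] 28
side short 154 mean [438.9 226.1] rect [439. 227.] [40. 36.] 14
side short 497 mean [406.8 288. ] rect [407. 287.] [65. 65.] 44
side vialA 58 [604.6 263.8  51.6] [604.4 265.7  52.6] rect [605. 264.] [18. 17.] 49
side vialB 83 [535.3 379.9  51.4] [534.7 383.   53. ] rect [535. 380.] [18. 20.] 14
side box 59 [662.   -6.9  20.1] [661.6  -5.7  20.3] rect [662.  -7.] [32. 29.] 86
side jar 115 [ 653.8 -120.9   76.5] [ 652.9 -117.    77.7] rect [ 654. -121.] [43. 50.] 14
side petri 274 [668.  158.1  15.1] [668.  159.9  15. ] rect [668. 159.] [59. 61.] 17
```

View pics/topc.png

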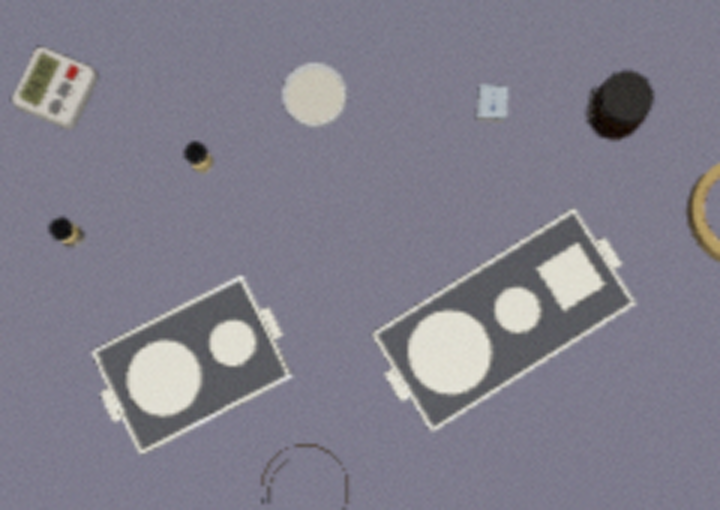

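Crop: trays have the large recess on the left and the small/square recesses on the right. Box is roughly axis-aligned with about 10° tilt. Plan: tool yaw 90, so tool x = world y, tool y = world x and tool z = down.

```bash
python3 -m jog '{"jaw":[0,0,0,0,0,0,0,0],"translation":[[0,0,15],[0,0,15],[0,0,15],[0,0,15],[0,0,15],[0,0,15],[0,0,15],[0,0,0]],"dr":[[0,0,0.179],[0,0,0.179],[0,0,0.179],[0,0,0.179],[0,0,0.179],[0,0,0.179],[0,0,0.178],[0,0,0]]}' 10
```

```text
clock: 2.2
tool_pos: [0.1879, 0.5695, 0.2981]
eef_rot: [-179.9, 0.2, 90.1]
ft_force: [0.6, 1.3, -0.8]
finger_gap: 1.0
gripper_force: 0.0
```

```bash
python3 -m jog '{"jaw":[0,0,0,0,0,0,0,0],"translation":[[-30,35,0],[-38,44,0],[-38,44,0],[-38,44,0],[-38,44,0],[-38,44,0],[-38,44,0],[-38,44,0]],"dr":[[0,0,0],[0,0,0],[0,0,0],[0,0,0],[0,0,0],[0,0,0],[0,0,0],[0,0,0]]}'
python3 -m jog '{"jaw":[0,0,0,0],"translation":[[-38,44,0],[-38,44,0],[-36,44,0],[0,0,0]],"dr":[[0,0,0],[0,0,0],[0,0,0],[0,0,0]]}'
```

```text
clock: 3.2
tool_pos: [0.5324, 0.2724, 0.301]
eef_rot: [179.9, -0.1, 90.3]
ft_force: [0.6, 0.1, 0.4]
finger_gap: 0.999
gripper_force: 0.0
clock: 3.7
tool_pos: [0.6653, 0.1585, 0.299]
eef_rot: [-180.0, 0.1, 89.9]
ft_force: [-0.6, 0.5, -0.4]
finger_gap: 0.997
gripper_force: 0.0
```

```bash
python3 -m jog '{"jaw":[0,0,0,0,0,0],"translation":[[0,2,30],[0,0,30],[0,0,25],[0,0,15],[0,0,8],[0,0,0]],"dr":[[0,0,0],[0,0,0],[0,0,0],[0,0,0],[0,0,0],[0,0,0]]}'
python3 -m jog '{"jaw":[1,1,1,1,1,1],"translation":[[0,0,0],[0,0,0],[0,0,0],[0,0,0],[0,0,0],[0,0,0]],"dr":[[0,0,0],[0,0,0],[0,0,0],[0,0,0],[0,0,0],[0,0,0]]}' 10
```

```text
clock: 4.45
tool_pos: [0.665, 0.1621, 0.1919]
eef_rot: [180.0, -0.0, 90.1]
ft_force: [-0.4, 0.2, -0.5]
finger_gap: 0.999
gripper_force: 0.0
clock: 5.2
tool_pos: [0.6652, 0.1618, 0.1922]
eef_rot: [179.9, -0.0, 90.0]
ft_force: [1.0, -0.2, 4.5]
finger_gap: 0.675
gripper_force: 10.0
```

```bash
python3 -m jog '{"jaw":[1,1,1,1,1,1,1,1],"translation":[[0,0,-10],[0,0,-25],[0,0,-25],[-11,-20,0],[-17,-31,0],[-17,-31,0],[-17,-31,0],[-17,-31,0]],"dr":[[0,0,0],[0,0,0],[0,0,0],[0,0,0],[0,0,0],[0,0,0],[0,0,0],[0,0,0]]}'
python3 -m jog '{"jaw":[1,1,1,1,1],"translation":[[-17,-31,0],[-17,-31,0],[-15,-28,0],[0,0,0],[0,0,0]],"dr":[[0,0,0],[0,0,0],[0,0,0],[0,0,0],[0,0,0]]}'
python3 - <<'E'
from h import *
for n in("top","side"):
    i=cam(n);cv2.imwrite(f"pics/{n}1.png",i["frame"][:,:,::-1])
    for d in arm.outline_of(n,"petri")[:3]:
        p=cloud(i,d["pixels"]); print(n,d["p"],d["rect"],np.round(np.percentile(p,[5,95],axis=0)*1000) if len(p) else 0)
a=cv2.imread("pics/top1.png")[150:320,200:400];b=cv2.imread("pics/side1.png")[110:280,220:420]
cv2.imwrite("pics/c1.png",cv2.resize(np.hstack([a,b]),None,fx=2,fy=2))
E
```

```text
clock: 6.2
tool_pos: [0.5199, 0.0823, 0.2518]
eef_rot: [-180.0, 0.0, 90.0]
ft_force: [-0.4, -0.6, -0.4]
finger_gap: 0.679
gripper_force: 10.0
clock: 6.82
tool_pos: [0.4314, 0.0339, 0.2521]
eef_rot: [179.9, -0.0, 90.0]
ft_force: [-0.5, 0.6, -0.7]
finger_gap: 0.676
gripper_force: 10.0
side 0.83 [313.8, 168.9, 338.4, 185.8] [[406.  10.  64.]
 [455.  59.  76.]]
```

View pics/c1.png

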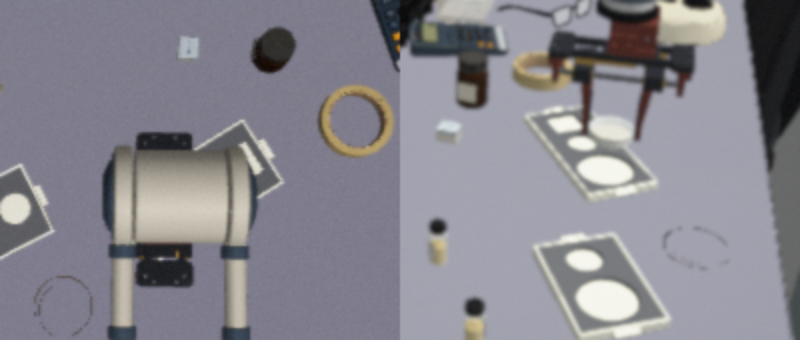

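The dish is held level over the large recess, at about (430, 32). Lower and release.

```bash
python3 -m jog '{"jaw":[1,1,1,1,1,1,1],"translation":[[-2,0,20],[0,0,15],[0,0,8],[0,0,5],[0,0,4],[0,0,1],[0,0,0]],"dr":[[0,0,0],[0,0,0],[0,0,0],[0,0,0],[0,0,0],[0,0,0],[0,0,0]]}'
```

```text
clock: 7.9
tool_pos: [0.4312, 0.0318, 0.1989]
eef_rot: [180.0, -0.0, 90.0]
ft_force: [0.1, 0.1, 0.1]
finger_gap: 0.679
gripper_force: 10.0
```

```bash
python3 -m jog '{"jaw":[1,1,0.2,0,0,0,0,0],"translation":[[0,0,1],[0,0,0],[0,0,0],[0,0,0],[0,0,0],[0,0,-20],[0,0,-40],[0,0,-40]],"dr":[[0,0,0],[0,0,0],[0,0,0],[0,0,0],[0,0,0],[0,0,0],[0,0,0],[0,0,0]]}'
python3 -m jog '{"jaw":[0,0,0,0,0,0,0,0],"translation":[[20,15,0],[35,26,0],[35,26,0],[35,26,0],[35,27,0],[35,27,0],[35,27,0],[0,0,0]],"dr":[[0,0,0],[0,0,0],[0,0,0],[0,0,0],[0,0,0],[0,0,0],[0,0,0],[0,0,0]]}'
python3 - <<'E'
from h import *
i=cam("side");cv2.imwrite("pics/s2.png",i["frame"][:,:,::-1])
for n in("top","side"):
    i=cam(n); g=np.ones((384,512),bool); p=cloud(i,g)
    q=p[(np.hypot(p[:,0]-.431,p[:,1]-.03)<.05)&(p[:,2]>.016)&(p[:,2]<.045)]
    print(n,len(q),np.round(np.percentile(q,[3,50,97],axis=0)*1000))
E
```

```text
clock: 8.9
tool_pos: [0.4309, 0.0318, 0.2984]
eef_rot: [-179.9, -0.0, 90.0]
ft_force: [0.8, -0.0, 0.3]
finger_gap: 1.0
gripper_force: 0.0
clock: 9.9
tool_pos: [0.6059, 0.2638, 0.2951]
eef_rot: [-179.8, 0.0, 90.1]
ft_force: [-0.2, 0.4, -0.6]
finger_gap: 0.998
gripper_force: 0.0
top 394 [[403.  -0.  17.]
 [429.  27.  21.]
 [456.  54.  25.]]
side 240 [[404.   2.  17.]
 [429.  32.  21.]
 [456.  58.  23.]]
```

Dish is seated (centre about (430,29), top about 22 mm). Now vial A.

```bash
python3 -m jog '{"jaw":[0,0,0,0,0],"translation":[[0,0,30],[0,0,30],[0,0,25],[0,0,10],[0,0,0]],"dr":[[0,0,0],[0,0,0],[0,0,0],[0,0,0],[0,0,0]]}'
python3 -m jog '{"jaw":[1,1,1,1,1,1,1,1],"translation":[[0,0,0],[0,0,0],[0,0,0],[0,0,0],[0,0,0],[0,0,0],[0,0,0],[0,0,0]],"dr":[[0,0,0],[0,0,0],[0,0,0],[0,0,0],[0,0,0],[0,0,0],[0,0,0],[0,0,0]]}' 10
```

```text
clock: 10.68
tool_pos: [0.6048, 0.2611, 0.2029]
eef_rot: [-180.0, 0.0, 90.0]
ft_force: [0.1, -0.5, 0.9]
finger_gap: 0.996
gripper_force: 0.0
clock: 11.68
tool_pos: [0.6051, 0.2618, 0.2026]
eef_rot: [-180.0, 0.0, 90.0]
ft_force: [0.0, -0.4, 0.1]
finger_gap: 0.248
gripper_force: 10.0
```

```bash
python3 -m jog '{"jaw":[1,1,1,1,1,1,1,1],"translation":[[0,0,-10],[0,0,-25],[0,0,-25],[-25,-12,0],[-40,-18,0],[-40,-18,0],[-40,-18,0],[-40,-18,0]],"dr":[[0,0,0],[0,0,0],[0,0,0],[0,0,0],[0,0,0],[0,0,0],[0,0,0],[0,0,0]]}'
python3 -m jog '{"jaw":[1,1,1,1,1,1,1],"translation":[[-40,-18,0],[-40,-18,0],[-30,-15,0],[0,0,0],[0,0,20],[0,0,15],[0,0,0]],"dr":[[0,0,0],[0,0,0],[0,0,0],[0,0,0],[0,0,0],[0,0,0],[0,0,0]]}'
python3 - <<'E'
from h import *
i=cam("side");cv2.imwrite("pics/s3.png",cv2.resize(i["frame"][110:260,220:420,::-1],None,fx=3,fy=3))
for d in arm.outline_of("side","vial_a")[:4]:
    p=cloud(i,d["pixels"]); print(d["p"],d["rect"],np.round(np.percentile(p,[5,50,95],axis=0)*1000) if len(p) else 0)
E
```

```text
clock: 12.68
tool_pos: [0.5204, 0.0756, 0.2636]
eef_rot: [179.9, 0.0, 90.0]
ft_force: [-0.4, 0.4, -0.7]
finger_gap: 0.252
gripper_force: 10.0
clock: 13.55
tool_pos: [0.4696, -0.0324, 0.2249]
eef_rot: [-179.7, -0.0, 90.1]
ft_force: [-0.1, 0.5, 0.5]
finger_gap: 0.249
gripper_force: 10.0
0.78 [250.7, 261.4, 263.0, 281.2] [[525. 330.  -1.]
 [534. 387.  32.]
 [553. 391.  55.]]
0.55 [307.3, 159.2, 317.6, 181.4] [[458. -35.  28.]
 [467. -24.  56.]
 [477. -20.  77.]]
```

View pics/s3.png

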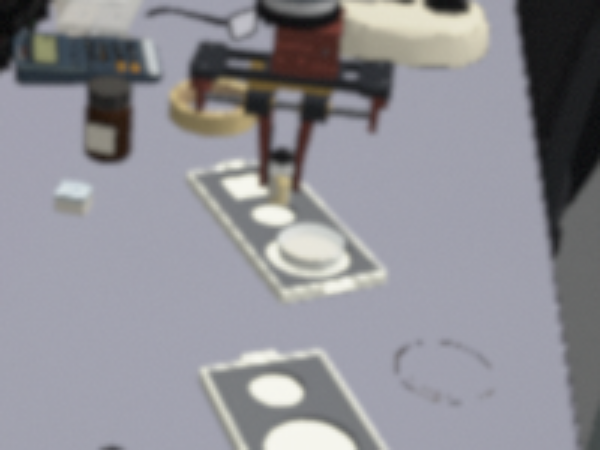

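The vial is held upright over the small recess and the dish is seated. Lower 19 mm and release.

```bash
python3 -m jog '{"jaw":[1,1,1,1,1],"translation":[[0,0,8],[0,0,6],[0,0,4],[0,0,1],[0,0,0]],"dr":[[0,0,0],[0,0,0],[0,0,0],[0,0,0],[0,0,0]]}'
```

```text
clock: 14.28
tool_pos: [0.4701, -0.0333, 0.2087]
eef_rot: [180.0, 0.0, 90.0]
ft_force: [-0.5, 0.2, -0.3]
finger_gap: 0.247
gripper_force: 10.0
```

```bash
python3 -m jog '{"jaw":[1,1,0.5,0.2,0,0,0,0],"translation":[[0,0,0.6],[0,0,0],[0,0,0],[0,0,0],[0,0,0],[0,0,-20],[0,0,-35],[0,0,-35]],"dr":[[0,0,0],[0,0,0],[0,0,0],[0,0,0],[0,0,0],[0,0,0],[0,0,0],[0,0,0]]}'
python3 -m jog '{"jaw":[0,0,0,0,0,0,0],"translation":[[4,25,0],[5,40,0],[5,40,0],[5,40,0],[4,30,0],[2,16,0],[0,0,0]],"dr":[[0,0,0],[0,0,0],[0,0,0],[0,0,0],[0,0,0],[0,0,0],[0,0,0.14]]}'
python3 - <<'E'
from h import *
i=cam("side");cv2.imwrite("pics/s4.png",cv2.resize(i["frame"][130:230,210:360,::-1],None,fx=5,fy=5,interpolation=2))
p=cloud(i,np.ones((384,512),bool))
for nm,c,z in(("vial",(.47,-.033),.045),("box",(.661,-.009),.015)):
    q=p[(np.hypot(p[:,0]-c[0],p[:,1]-c[1])<.03)&(p[:,2]>z)&(p[:,2]<z+.03)]; print(nm,len(q),np.round(np.percentile(q,[3,50,97],axis=0)*1000))
E
```

```text
clock: 15.28
tool_pos: [0.4699, -0.0332, 0.2987]
eef_rot: [-180.0, -0.0, 90.0]
ft_force: [0.8, 0.4, -0.1]
finger_gap: 0.89
gripper_force: 0.0
clock: 16.15
tool_pos: [0.662, -0.008, 0.2969]
eef_rot: [-179.9, 0.0, 81.8]
ft_force: [0.2, 0.7, 0.4]
finger_gap: 1.002
gripper_force: 0.0
vial 56 [[459. -39.  45.]
 [468. -28.  56.]
 [478. -20.  61.]]
box 68 [[647. -21.  15.]
 [661.  -4.  20.]
 [676.   6.  21.]]
```

View pics/s4.png

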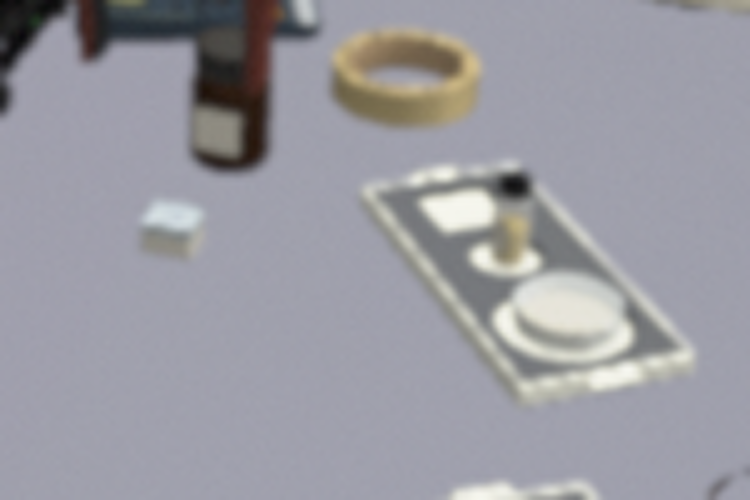

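Vial stands upright in its recess (top at 62 mm) and the dish is flat. Now the box.

```bash
python3 -m jog '{"jaw":[0,0,0,0,0,0],"translation":[[0,0,30],[0,0,30],[0,0,25],[0,0,13],[0,0,8],[0,0,0]],"dr":[[0,0,0],[0,0,0],[0,0,0],[0,0,0],[0,0,0],[0,0,0]]}'
python3 -m jog '{"jaw":[1,1,1,1,1,1,1,1],"translation":[[0,0,0],[0,0,0],[0,0,0],[0,0,0],[0,0,0],[0,0,0],[0,0,0],[0,0,0]],"dr":[[0,0,0],[0,0,0],[0,0,0],[0,0,0],[0,0,0],[0,0,0],[0,0,0],[0,0,0]]}' 10
```

```text
clock: 16.95
tool_pos: [0.6611, -0.0082, 0.1921]
eef_rot: [180.0, -0.0, 82.0]
ft_force: [0.5, 0.5, 0.6]
finger_gap: 1.001
gripper_force: 0.0
clock: 17.95
tool_pos: [0.6611, -0.0082, 0.192]
eef_rot: [180.0, 0.0, 82.0]
ft_force: [0.2, -0.4, -0.6]
finger_gap: 0.338
gripper_force: 9.9
```

```bash
python3 -m jog '{"jaw":[1,1,1,1,1,1,1,1],"translation":[[0,0,-10],[0,0,-25],[0,0,-25],[-10,-20,0],[-16,-35,0],[-16,-35,0],[-16,-35,0],[-16,-35,0]],"dr":[[0,0,0],[0,0,0],[0,0,-0.14],[0,0,0],[0,0,0],[0,0,0],[0,0,0],[0,0,0]]}'
python3 -m jog '{"jaw":[1,1,1,1,1,1,1,1],"translation":[[0,0,0],[0,0,0],[0,0,0],[0,0,0],[0,0,20],[0,0,15],[0,0,5],[0,0,0]],"dr":[[0,0,0],[0,0,-0.186],[0,0,-0.186],[0,0,-0.186],[0,0,0],[0,0,0],[0,0,0],[0,0,0]]}'
python3 - <<'E'
from h import *
i=cam("side");cv2.imwrite("pics/s5.png",cv2.resize(i["frame"][130:230,250:400,::-1],None,fx=5,fy=5,interpolation=2))
E
```

```text
clock: 18.95
tool_pos: [0.4999, -0.0826, 0.2529]
eef_rot: [179.9, 0.0, 90.0]
ft_force: [-1.2, -0.2, -0.6]
finger_gap: 0.341
gripper_force: 9.9
clock: 19.95
tool_pos: [0.5009, -0.0821, 0.2112]
eef_rot: [-179.9, -0.1, 121.9]
ft_force: [0.3, 0.1, -0.6]
finger_gap: 0.344
gripper_force: 9.9
```

View pics/s5.png

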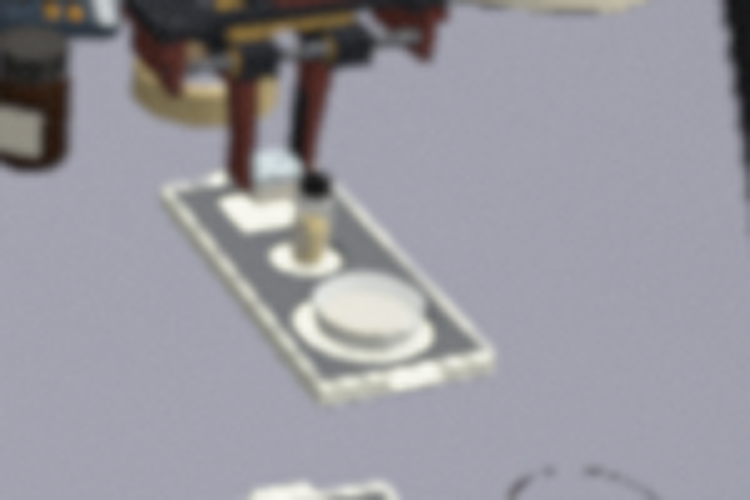

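The box is above its square recess, clear of the vial. Lower and release, then go up and turn back.

```bash
python3 -m jog '{"jaw":[1,1,1,1,1,1],"translation":[[0,0,6],[0,0,4],[0,0,2],[0,0,1.5],[0,0,0.6],[0,0,0]],"dr":[[0,0,0],[0,0,0],[0,0,0],[0,0,0],[0,0,0],[0,0,0]]}'
python3 -m jog '{"jaw":[0.5,0.3,0.2,0,0,0,0,0],"translation":[[0,0,0],[0,0,0],[0,0,0],[0,0,0],[0,0,-20],[0,0,-30],[0,0,-30],[0,0,-20]],"dr":[[0,0,0],[0,0,0],[0,0,0],[0,0,0],[0,0,0],[0,0,0],[0,0,0],[0,0,0]]}'
python3 -m jog '{"jaw":[0,0,0,0],"translation":[[0,0,0],[0,0,0],[0,0,0],[0,0,0]],"dr":[[0,0,0.186],[0,0,0.186],[0,0,0.186],[0,0,0]]}'
```

```text
clock: 20.75
tool_pos: [0.5011, -0.0822, 0.1981]
eef_rot: [180.0, 0.0, 122.0]
ft_force: [0.8, 0.5, 0.6]
finger_gap: 0.338
gripper_force: 9.9
clock: 21.75
tool_pos: [0.5012, -0.0822, 0.2996]
eef_rot: [179.9, 0.1, 122.0]
ft_force: [0.1, 0.3, -0.2]
finger_gap: 0.997
gripper_force: 0.0
clock: 22.25
tool_pos: [0.501, -0.0822, 0.2976]
eef_rot: [-180.0, -0.0, 90.1]
ft_force: [-0.2, -0.8, -0.5]
finger_gap: 0.995
gripper_force: 0.0
```

```bash
python3 -m jog '{"jaw":[0,0,0,0,0,0],"translation":[[-6,22,0],[-9,35,0],[-9,35,0],[-9,35,0],[-7,25,0],[0,0,0]],"dr":[[0,0,0],[0,0,0],[0,0,0],[0,0,0],[0,0,0],[0,0,0]]}'
python3 - <<'E'
from h import *
for n in("top","side"):
    i=cam(n); p=cloud(i,np.ones((384,512),bool))
    for nm,c,r,z in(("box",(.501,-.082),.03,.016),("vial",(.47,-.033),.025,.045),("petri",(.43,.03),.045,.016),("jar",(.653,-.122),.04,.07)):
        q=p[(np.hypot(p[:,0]-c[0],p[:,1]-c[1])<r)&(p[:,2]>z)&(p[:,2]<z+.02)]
        if len(q)>4: print(n,nm,len(q),np.round(np.percentile(q,[3,50,97],axis=0)*1000).tolist())
E
```

```text
clock: 23.0
tool_pos: [0.6539, -0.1225, 0.2965]
eef_rot: [-179.9, -0.0, 90.2]
ft_force: [-0.0, 0.6, 0.2]
finger_gap: 0.998
gripper_force: 0.0
top box 54 [[484.0, -84.0, 20.0], [497.0, -76.0, 26.0], [506.0, -65.0, 31.0]]
top vial 55 [[459.0, -42.0, 46.0], [467.0, -32.0, 59.0], [476.0, -23.0, 64.0]]
top petri 391 [[403.0, 2.0, 17.0], [429.0, 27.0, 21.0], [456.0, 54.0, 25.0]]
side box 84 [[484.0, -93.0, 16.0], [500.0, -76.0, 25.0], [518.0, -63.0, 28.0]]
side vial 52 [[460.0, -37.0, 47.0], [468.0, -26.0, 57.0], [478.0, -22.0, 62.0]]
side petri 240 [[404.0, 2.0, 17.0], [430.0, 32.0, 21.0], [456.0, 56.0, 23.0]]
side jar 117 [[633.0, -142.0, 71.0], [653.0, -114.0, 79.0], [674.0, -100.0, 81.0]]
```

```bash
python3 -m jog '{"jaw":[0,0,0,0,0],"translation":[[0,0,30],[0,0,30],[0,0,25],[0,0,12],[0,0,0]],"dr":[[0,0,0],[0,0,0],[0,0,0],[0,0,0],[0,0,0]]}'
python3 -m jog '{"jaw":[1,1,1,1,1,1,1],"translation":[[0,0,0],[0,0,0],[0,0,0],[0,0,0],[0,0,0],[0,0,0],[0,0,0]],"dr":[[0,0,0],[0,0,0],[0,0,0],[0,0,0],[0,0,0],[0,0,0],[0,0,0]]}' 20
```

```text
clock: 23.72
tool_pos: [0.6524, -0.122, 0.2006]
eef_rot: [-179.9, -0.0, 90.0]
ft_force: [-0.0, 0.3, -0.4]
finger_gap: 0.999
gripper_force: 0.0
clock: 24.6
tool_pos: [0.6532, -0.1222, 0.2013]
eef_rot: [180.0, 0.0, 90.0]
ft_force: [0.7, -0.3, 1.5]
finger_gap: 0.556
gripper_force: 20.0
```

```bash
python3 -m jog '{"jaw":[1,1,1,1,1,1,1,1],"translation":[[0,0,-10],[0,0,-25],[0,0,-30],[0,0,-25],[20,-12,0],[32,-19,0],[32,-19,0],[32,-19,0]],"dr":[[0,0,0],[0,0,0],[0,0,0],[0,0,0],[0,0,0],[0,0,0],[0,0,0],[0,0,0]]}'
python3 -m jog '{"jaw":[1,1,1,1,1,1,1,1],"translation":[[32,-19,0],[32,-19,0],[32,-19,0],[32,-19,0],[32,-19,0],[32,-19,0],[32,-19,0],[32,-20,0]],"dr":[[0,0,0],[0,0,0],[0,0,0],[0,0,0],[0,0,0],[0,0,0],[0,0,0],[0,0,0]]}'
python3 -m jog '{"jaw":[1,1,1,1,1,1],"translation":[[26,-16,0],[12,-10,0],[0,0,0],[0,0,30],[0,0,25],[0,0,0]],"dr":[[0,0,0],[0,0,0],[0,0,0],[0,0,0],[0,0,0],[0,0,0]]}'
python3 - <<'E'
from h import *
i=cam("side");cv2.imwrite("pics/s6.png",cv2.resize(i["frame"][150:300,220:420,::-1],None,fx=3.5,fy=3.5,interpolation=2))
for d in arm.outline_of("side","jar")[:2]:
    p=cloud(i,d["pixels"]); print(d["p"],d["rect"],np.round(np.percentile(p,[3,50,97],axis=0)*1000))
E
```

```text
clock: 25.6
tool_pos: [0.5832, -0.0053, 0.291]
eef_rot: [-180.0, -0.0, 90.0]
ft_force: [0.9, 0.5, -1.0]
finger_gap: 0.561
gripper_force: 20.0
clock: 26.6
tool_pos: [0.4301, 0.2506, 0.2912]
eef_rot: [-180.0, 0.0, 90.0]
ft_force: [1.2, -0.2, -1.1]
finger_gap: 0.554
gripper_force: 20.0
clock: 27.35
tool_pos: [0.405, 0.2865, 0.2337]
eef_rot: [-179.8, 0.2, 89.9]
ft_force: [0.3, -0.5, -0.9]
finger_gap: 0.556
gripper_force: 20.0
0.97 [312.4, 217.0, 341.2, 256.1] [[381. 275.  36.]
 [404. 303.  84.]
 [427. 311. 113.]]
0.42 [284.2, 163.7, 326.6, 209.5] [[432. -96.   4.]
 [506. -40.  11.]
 [552.  87.  14.]]
```

View pics/s6.png

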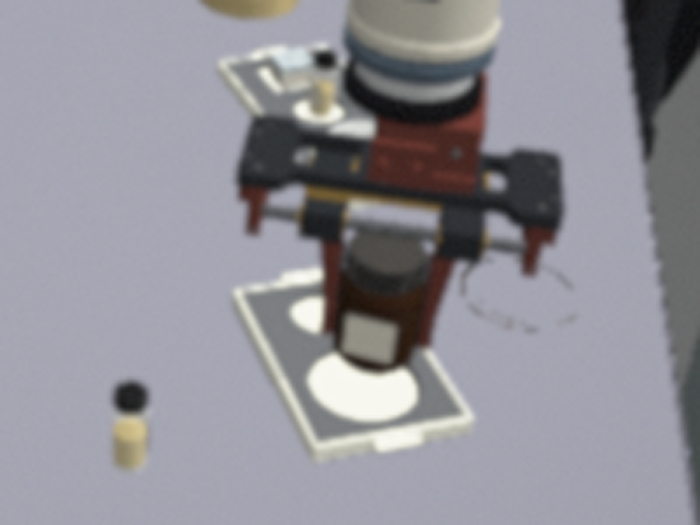

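The jar is upright above the large recess. Lower.

```bash
python3 -m jog '{"jaw":[1,1,1,1,1,1,1],"translation":[[0,0,10],[0,0,8],[0,0,5],[0,0,3],[0,0,1.5],[0,0,1],[0,0,0]],"dr":[[0,0,0],[0,0,0],[0,0,0],[0,0,0],[0,0,0],[0,0,0],[0,0,0]]}'
```

```text
clock: 28.32
tool_pos: [0.4051, 0.2878, 0.2075]
eef_rot: [180.0, -0.0, 90.0]
ft_force: [-0.1, 0.4, -1.8]
finger_gap: 0.554
gripper_force: 20.0
```

```bash
python3 -m jog '{"jaw":[1,1,0.4,0.2,0,0,0,0],"translation":[[0,0,0.5],[0,0,0],[0,0,0],[0,0,0],[0,0,0],[0,0,0],[0,0,-30],[0,0,-30]],"dr":[[0,0,0],[0,0,0],[0,0,0],[0,0,0],[0,0,0],[0,0,0],[0,0,0],[0,0,0]]}'
python3 -m jog '{"jaw":[0,0,0,0,0,0,0],"translation":[[0,0,-31],[12,18,0],[22,32,0],[22,32,0],[22,30,0],[14,18,0],[0,0,0]],"dr":[[0,0,0],[0,0,0],[0,0,0],[0,0,0],[0,0,0],[0,0,0],[0,0,0]]}'
python3 - <<'E'
from h import *
for n in("side","top"):
    i=cam(n); p=cloud(i,np.ones((384,512),bool))
    for nm,c,r,z in(("jar",(.405,.288),.035,.07),("vialB",(.535,.38),.03,.04)):
        q=p[(np.hypot(p[:,0]-c[0],p[:,1]-c[1])<r)&(p[:,2]>z)&(p[:,2]<z+.03)]
        if len(q)>4: print(n,nm,len(q),np.round(np.percentile(q,[3,50,97],axis=0)*1000).tolist())
E
```

```text
clock: 29.32
tool_pos: [0.4049, 0.2877, 0.2672]
eef_rot: [-179.9, 0.0, 90.0]
ft_force: [0.2, 0.3, 0.1]
finger_gap: 0.999
gripper_force: 0.0
clock: 30.2
tool_pos: [0.5357, 0.3803, 0.2968]
eef_rot: [-179.9, 0.0, 90.0]
ft_force: [-0.2, -0.2, 0.4]
finger_gap: 1.002
gripper_force: 0.0
side jar 361 [[384.0, 269.0, 71.0], [404.0, 296.0, 85.0], [425.0, 310.0, 87.0]]
side vialB 110 [[526.0, 373.0, 40.0], [534.0, 385.0, 52.0], [544.0, 390.0, 56.0]]
top jar 101 [[382.0, 264.0, 72.0], [405.0, 272.0, 85.0], [425.0, 283.0, 90.0]]
```

Jar is seated (top at about 86 mm). Now vial B.

```bash
python3 -m jog '{"jaw":[0,0,0,0,0],"translation":[[0,0,30],[0,0,30],[0,0,25],[0,0,10],[0,0,0]],"dr":[[0,0,0],[0,0,0],[0,0,0],[0,0,0],[0,0,0]]}'
python3 -m jog '{"jaw":[1,1,1,1,1,1,1,1],"translation":[[0,0,0],[0,0,0],[0,0,0],[0,0,0],[0,0,0],[0,0,0],[0,0,0],[0,0,0]],"dr":[[0,0,0],[0,0,0],[0,0,0],[0,0,0],[0,0,0],[0,0,0],[0,0,0],[0,0,0]]}' 10
```

```text
clock: 30.92
tool_pos: [0.5346, 0.3795, 0.2029]
eef_rot: [-180.0, 0.0, 90.0]
ft_force: [0.0, -0.2, -0.0]
finger_gap: 1.002
gripper_force: 0.0
clock: 31.92
tool_pos: [0.5351, 0.3798, 0.2029]
eef_rot: [-180.0, 0.0, 90.0]
ft_force: [-0.6, 0.1, 0.4]
finger_gap: 0.246
gripper_force: 10.0
```

```bash
python3 -m jog '{"jaw":[1,1,1,1,1,1,1,1],"translation":[[0,0,-10],[0,0,-25],[0,0,-30],[-20,0,-15],[-35,0,0],[-35,0,0],[-35,-10,0],[-28,-25,0]],"dr":[[0,0,0],[0,0,0],[0,0,0],[0,0,0],[0,0,0],[0,0,0],[0,0,0],[0,0,0]]}'
python3 -m jog '{"jaw":[1,1,1,1,1,1,1],"translation":[[0,-30,0],[0,-32,0],[0,0,0],[0,0,25],[0,0,20],[0,0,10],[0,0,0]],"dr":[[0,0,0],[0,0,0],[0,0,0],[0,0,0],[0,0,0],[0,0,0],[0,0,0]]}'
python3 - <<'E'
from h import *
i=cam("side");cv2.imwrite("pics/s7.png",cv2.resize(i["frame"][150:300,220:420,::-1],None,fx=3.5,fy=3.5,interpolation=2))
E
```

```text
clock: 32.92
tool_pos: [0.4998, 0.2242, 0.2826]
eef_rot: [-180.0, 0.1, 89.9]
ft_force: [0.1, -0.6, -0.9]
finger_gap: 0.251
gripper_force: 10.0
clock: 33.8
tool_pos: [0.4381, 0.2265, 0.2269]
eef_rot: [-179.9, 0.1, 90.0]
ft_force: [-0.4, -0.4, -0.4]
finger_gap: 0.247
gripper_force: 10.0
```

View pics/s7.png

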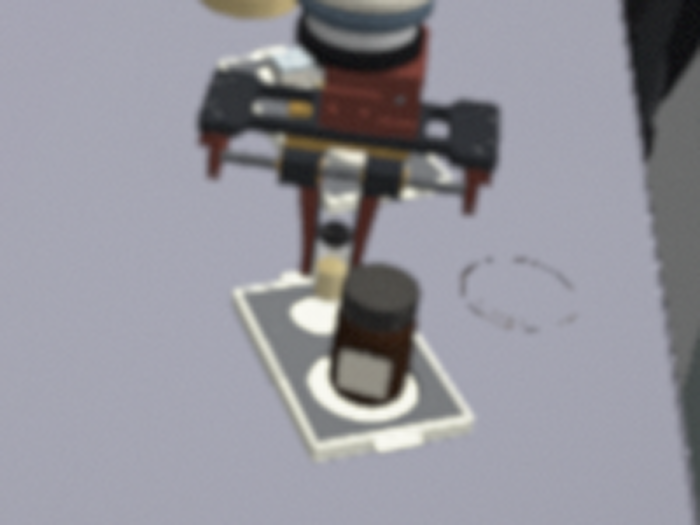

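Jar is standing in its recess, and vial B is upright above the small one. Lower 19 mm and release, then go up and away.

```bash
python3 -m jog '{"jaw":[1,1,1,1,1,1],"translation":[[0,0,8],[0,0,6],[0,0,3.5],[0,0,1],[0,0,0.8],[0,0,0]],"dr":[[0,0,0],[0,0,0],[0,0,0],[0,0,0],[0,0,0],[0,0,0]]}'
python3 -m jog '{"jaw":[1,0.5,0.3,0.2,0,0,0,0],"translation":[[0,0,0],[0,0,0],[0,0,0],[0,0,0],[0,0,0],[0,0,-20],[0,0,-40],[0,0,-40]],"dr":[[0,0,0],[0,0,0],[0,0,0],[0,0,0],[0,0,0],[0,0,0],[0,0,0],[0,0,0]]}'
python3 -m jog '{"jaw":[0,0,0,0,0,0,0],"translation":[[15,10,-20],[35,0,-20],[40,0,-10],[40,0,0],[40,0,0],[40,0,0],[0,0,0]],"dr":[[0,0,0],[0,0,0],[0,0,0],[0,0,0],[0,0,0],[0,0,0],[0,0,0]]}'
python3 look.py
python3 - <<'E'
from h import *
a=[cam(n)["frame"][:,:,::-1] for n in("top","side")]
cv2.imwrite("pics/f.png",cv2.resize(np.hstack([a[0][140:340,130:400],a[1][120:320,140:400]]),(795,300)))
i=cam("side");p=cloud(i,np.ones((384,512),bool))
for nm,c,r,z in(("jar",(.405,.288),.035,.07),("vialB",(.438,.227),.025,.04),("box",(.501,-.082),.03,.016)):
    q=p[(np.hypot(p[:,0]-c[0],p[:,1]-c[1])<r)&(p[:,2]>z)&(p[:,2]<z+.03)]
    if len(q)>4: print(nm,len(q),np.round(np.percentile(q,[3,50,97],axis=0)*1000).tolist())
E
```

```text
clock: 34.6
tool_pos: [0.4381, 0.2268, 0.2088]
eef_rot: [180.0, -0.0, 90.0]
ft_force: [-0.7, 0.2, 0.5]
finger_gap: 0.246
gripper_force: 10.0
clock: 35.6
tool_pos: [0.4379, 0.2267, 0.3094]
eef_rot: [-180.0, 0.0, 90.0]
ft_force: [0.7, 0.1, 0.5]
finger_gap: 0.984
gripper_force: 0.0
clock: 36.48
tool_pos: [0.4475, 0.4388, 0.3573]
eef_rot: [-179.9, 0.0, 90.2]
ft_force: [-0.2, -0.3, 0.2]
finger_gap: 1.0
gripper_force: 0.0
top petri 0.97 [271. 242. 291. 264.] ztop 0.024 topmid [429.  27.] rect@h [4.296e+02 2.650e+01 5.360e+01 5.420e+01 4.000e-01]
top vial_a 0.63 [301. 237. 308. 251.] ztop 0.063 topmid [468. -33.] rect@h [466.  -30.7  18.4  22.5  44.8]
top vial_a 0.48 [203. 248. 210. 260.] ztop 0.063 topmid [435. 225.] rect@h [4.342e+02 2.226e+02 2.080e+01 2.120e+01 4.000e-01]
top glass_box 0.7 [314. 225. 330. 238.] ztop 0.029 topmid [498. -81.] rect@h [498.  -81.5  32.3  31.2  44.5]
top jar 0.78 [174. 257. 197. 278.] ztop 0.088 topmid [402. 286.] rect@h [4.022e+02 2.817e+02 4.540e+01 5.400e+01 4.000e-01]
top timer 0.72 [134. 153. 163. 180.] ztop 0.02 topmid [673. 401.] rect@h [669.8 398.3  
[... 935 characters left out ...]
70. 258. 210. 291.] ztop 0.019 topmid [674. 405.] rect@h [670.2 414.2  73.3  75.2  65.6]
side bottle 0.68 [312. 224. 341. 268.] ztop 0.086 topmid [404. 357.] rect@h [404.4 330.9 127.6  45.4  86.9]
side tape 0.7 [277. 134. 292. 158.] ztop 0.024 topmid [542.  87.] rect@h [ 583.9 -206.8   46.1  138.9   13.5]
side long_tray 0.71 [290. 167. 339. 210.] ztop 0.012 topmid [468. 176.] rect@h [4.738e+02 4.000e-01 7.760e+01 2.273e+02 3.370e+01]
side short_tray 0.73 [287. 228. 357. 280.] ztop 0.013 topmid [418. 274.] rect@h [420.6 270.1 106.  170.1  28.2]
jar 254 [[383.0, 269.0, 71.0], [410.0, 297.0, 85.0], [426.0, 310.0, 87.0]]
vialB 97 [[428.0, 219.0, 43.0], [437.0, 233.0, 56.0], [446.0, 238.0, 62.0]]
```

View pics/f.png

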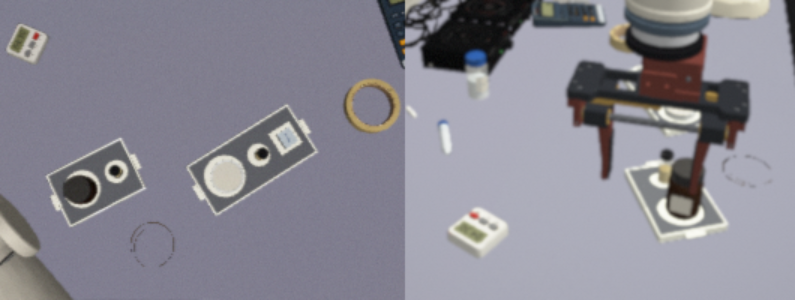

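All five items stand seated in their recesses, with tops at the expected heights. The timer, tape and bottle have not moved, and the arm is clear.

```bash
python3 -c "
from plant import arm
print(arm.close_job())"
```

```text
the job is handed in; nothing more can be done
None
```

Both kits are made up and the job is handed in at about 37 s on the robot clock: every item was measured upright and seated in its recess, and the timer, tape and near bottle were left where they stood.

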